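# Lay the carving blank down and push it home to the stop

## Robot

A 7-joint arm with a two-finger parallel gripper is mounted at the origin on the work surface. World frame = base frame: x ahead of the robot, y to its left, z up, the work surface at z = 0. Lengths are in m, angles in rad, forces in N, time in s.
With the tool pointing down it reaches from about 0.4 to 0.875 m from the base axis. Payload 19.3 kg.
Tool frame: the origin (TCP) lies at the very end of the fingers, on their centre line; the grasp point (between the pads) lies 19 mm behind it; z points along the fingers, y is the direction in which the jaws open and shut (so a half turn about z gives the same grasp; the last joint's range is limited). The gripper opens to 85 mm and grips with 20 to 120 N. Pads are 22 mm wide; open, the fingers measure 114 mm over their backs; the gripper's body (76 mm by 85 mm) begins 54 mm behind the grasp point. The pads swing forward as they close: fully open they stand 13 mm farther back than shut.
Start: joints at [-1.339, 0.521, -0.036, 1.599, 0.021, 1.021, -0.113], TCP at [0.186, 0.597, 0.231] pointing down, gripper open.
Joint ranges: [-2.91, 2.91], [-0.3, 2.13], [-1.5, 1.42], [0.17, 2.43], [-1.26, 4.41], [0.16, 1.93], [-2.52, 2.52]. Speed limits (rad/s): [1.89, 1.89, 2.39, 2.39, 3.01, 3.01, 3.01].

## Interface

Orientations are given as [roll, pitch, yaw] about the fixed x, y, z axes, in that order (R = Rz(yaw) Ry(pitch) Rx(roll)).
In Python, from workcell import bot, grab_frame, calibration, workorder gives the robot as it stands.
- The arm moves only by the tool move_arm, never from a script. Its arguments are lists of equal length, an entry for each row: "jaw": the closure in counts, from 0 (fully open) to 255 (shut); "dp": the shift along the tool's x, y, z in units of 800 mm (1.0 is 800 mm), a list of three; "rotation": the turn, a rotation vector about the tool's x, y, z in units of pi rad (1.0 is pi rad), a list of three. In form: {"jaw": [jaw, ...], "dp": [[dx, dy, dz], ...], "rotation": [[rx, ry, rz], ...]}. A call has 1 to 10 rows; each row shifts and turns the commanded pose from where the row before left it, along the tool's axes as they then stand; what a row does not reach is not made up. A row lasts 1/8 s, in which the tool goes at most 62.5 mm and 10.7 degrees, less where a joint would pass 70% of its speed; a pose out of reach is approached as far as the arm can. A call with a number of a shift or a turn outside -1 to 1 is refused whole. A call with a gripper value outside its range is refused whole. The fingers move at their own pace and stop on an object; "squeeze" is the grip in N (left out, the last holds). Time passes only in rows, so rows that do not move let the fingers close. It gives the time, the measured TCP pose, the force and the opening at its end, in the units of the state.
- bot.observe(): the state, without advancing time (a new reading comes with each control period).
- grab_frame(name): name is "side" or "top"; returns the picture (480x640x3 uint8, blue, green, red); there is no depth.
- calibration(name): a dict with "camera_matrix" (3x3 intrinsics, pixels), "T" (4x4, takes a point from camera to world coordinates). Camera axes: x right, y down, z forward; pixel columns grow to the right and rows downward; lengths in m; the calibration is good to about 2 mm. A picture is of the moment at which its call begins. calibration takes no time and is no camera call.
- workorder.job_done(): hands the job in, once; it reports no verdict.
The state is a dict: "clock": time; "qpos": joint angles; "qd": joint speeds; "joint_efforts": joint torques, N m; "position": TCP position; "tool_rot": TCP orientation; "force": force on the tool from outside, world axes, zero at the start; "moment": the same for the moment, N m; "grip_width": finger opening in m.
Only numpy, scipy, OpenCV 4.12 (cv2) and the standard library are available. Lean on these libraries where they do the work, as an engineer would, in place of code of your own. Each camera call takes 0.05 s, during which the arm holds its last target. There are 200 camera calls.

## Task

On the carver's stop board a half-log blank is standing on end. Push it over with the fingertips so that it lies on its pale sawn face with the bark up, then push it along the board until the end that was its top rests squarely against the dark stop. Only push it, without pinching, lifting or ramming it, leave everything else on the bench where it is, and move clear.

Things in the scene. Friction and masses are not known exactly. Their poses are not given: they have to be found in the camera images.
- board: Fixed wooden board on the bench, 300 (x) x 200 (y) x 20 mm, yellow pad on top, a dark stop across its +x end. Origin: centre of the underside; z up, +x towards the stop, pointing away from the robot within 0.5 rad. Top face at z = 20 mm. Stop: full width, inner face (looking to -x) at x = +115 mm, 35 mm thick, rising 32 mm above the top face.
- blank: Loose half-log, half an octagon 70 mm across, dark bark, pale sawn face and ends, 0.13 to 0.25 kg. Fills x -35 mm (bark, facet 29 mm wide) to 0 (sawn face), y -35 to 35, z 0 to 130 mm (along the log, up at the start). Origin: middle of the sawn face's edge at its foot. +x points out of the sawn face, at the start towards the stop within 0.2 rad. Stands on the board.
- blank_end (a point): Middle of the sawn face's edge at the blank's top end (blank frame 0, 0, 130 mm): this end meets the stop. At the start the blank's foot is 0.18 to 0.22 m from the stop. Centre of mass 15 mm behind the sawn face: leaned about 13 degrees it topples over that face's lower edge, falls by itself, and lies 35 mm thick.
- figurine: Bystander: turned wooden figurine standing upright, 100 mm tall, 54 mm across its foot. Origin: centre of its foot. z up.
- stone: Bystander: pale marble sharpening stone, 100 x 60 x 35 mm (x, y, z). Origin: centre of the underside.
- cup: Bystander: open wooden cup, 72 mm across the rim, 80 mm tall. Origin: centre of the underside.
- offcut: Bystander: shorter half-log with lighter bark standing on end on the bench, 90 mm tall, 60 mm wide, 30 mm deep. Origin: middle of the lower edge of its sawn face. z up.
- gouge: Bystander: gouge lying on the bench along its x, handle to -x, 205 mm long, 26 mm thick. Origin: on the bench, under the joint of handle and blade.
- brush: Bystander: red-handled brush lying on the bench along its x, handle to -x, 200 mm long, 42 mm wide, 20 mm thick. Origin: on its underside, 100 mm from either end.
- giftbox: Bystander: open yellow box, 90 x 90 x 30 mm. Origin: centre of the underside.
Things that resemble listed ones, but are neither listed nor needed, are in the scene too. Leave any orange or red look-alike of the blank alone.

How it is judged:
On the way, in this order (a step that is already met when the one before it is completed fails the run):
1. the blank lies on its sawn face on the board (angle between blank's own x axis and vertical above 3.04 rad and z of blank in the frame of board between 0.014 and 0.026 m and z of blank_end in the frame of board below 0.026 m and x of blank in the frame of board above -0.15 m), for 0.2 s.
2. the blank's former top end rests squarely against the stop (all of step 1 and y of blank in the frame of board between -0.07 and 0.07 m and y of blank_end in the frame of board between -0.07 and 0.07 m and x of blank_end in the frame of board above 0.109 m and angle between the z axis of blank and the x axis of board, either way round below 0.15 rad), for 0.2 s.
At the end, for the whole second after the job is handed in: The blank lies at rest on the board, flat on its sawn face (within 0.1 rad), its former top end within 6 mm of the stop's inner face at the middle and its length within 0.15 rad of square to the stop, the middle of both ends within 70 mm of the board's midline (all of step 2 and linear speed of blank below 0.01 m/s); the robot touches nothing.
It fails at once if the blank is lifted: its foot more than 50 mm above the board, or the lying blank more than 12 mm above it (z of blank in the frame of board above 0.07 m or (z of each of blank, blank_end in the frame of board above 0.032 m and angle between blank's own x axis and vertical above 2.8 rad)).
It fails at once if the fingers pinch or ram the blank (more than 35 N on it) (contact force between the fingers and blank above 35 N).
It fails at once if a bystander is shifted by more than 20 mm or tipped (distance of any of figurine, stone, cup, offcut, gouge, brush, giftbox from where it was at the start of the episode above 0.02 m or angle between any of figurine, stone, cup, offcut, gouge, brush, giftbox's own z axis and vertical above 0.35 rad).
It also fails if it takes over 51 s, if anything falls off the work surface, if the arm or the gripper's body presses on something with over 40 N, if the wrist force passes 120 N, or if a joint passes its speed limit or range.

## Working session

There is one attempt and no reset: what is moved stays moved. The work goes in short steps, Python scripts to look and compute and a tool call to move; the robot and the scene stay as the last step left them, time stands still between calls to the robot, and variables do not carry over. Pictures are saved under pics/ and viewed, about 8 in all and at most 12, crops included, and the job is handed in when it is done.

Besides the shell and the picture viewer there is one more tool, called after "Request:" as name(argument=value, ...), one argument or row to a line, values as JSON. move_arm: Moves the arm, as the interface text tells. Shifts and turns lie within -1 to 1; 1 stands for 800 mm of shift or pi rad of turn. Its arguments: {"type":"object","properties":{"jaw":{"type":"array","items":{"type":"number"}},"dp":{"type":"array","items":{"type":"array","items":{"type":"number","minimum":-1,"maximum":1}}},"rotation":{"type":"array","items":{"type":"array","items":{"type":"number","minimum":-1,"maximum":1}}},"squeeze":{"type":"number"}},"required":["jaw","dp","rotation"]}

```bash
mkdir -p pics; ls
python3 - <<'E'
from workcell import bot, grab_frame, calibration
import cv2,numpy as np
print(bot.observe())
for n in ("side","top"):
    cv2.imwrite(f"pics/{n}0.png",grab_frame(n)); c=calibration(n); print(n,np.round(c["camera_matrix"],1).tolist(),np.round(c["T"],4).tolist())
E
```

```text
pics
{'clock': 0.0, 'qpos': array([-1.33919799,  0.52202158, -0.03632899,  1.60000839,  0.02120194,
        1.02111886, -0.11280941]), 'qd': array([ 0.00097364,  0.0001094 , -0.00048564, -0.00114006, -0.000441  ,
       -0.00066072,  0.00036645]), 'joint_efforts': array([ 8.05147283e-04, -9.27120423e+01,  1.98027670e+00, -3.69937062e+01,
        1.78004644e-02,  8.21650727e-03, -4.35110132e-05]), 'position': array([0.18570625, 0.59640891, 0.23072087]), 'tool_rot': array([-3.14042469e+00,  8.55606521e-05,  2.83977738e+00]), 'force': array([ 1.53941475, -0.40633011,  0.89735036]), 'moment': array([-0.01411311, -0.05012211,  0.03557791]), 'grip_width': 0.08511194404841621}
side [[616.8, 0.0, 321.8], [0.0, 616.8, 248.4], [0.0, 0.0, 1.0]] [[0.7633, -0.3441, 0.5468, -0.2667], [-0.6459, -0.4241, 0.6348, -0.9166], [0.0135, -0.8377, -0.5459, 0.8925], [0.0, 0.0, 0.0, 1.0]]
top [[440.9, 0.0, 320.4], [0.0, 440.9, 239.7], [0.0, 0.0, 1.0]] [[-0.026, -0.9958, 0.0877, 0.4167], [-0.9996, 0.0248, -0.0151, -0.0233], [0.0128, -0.0881, -0.996, 1.3143], [0.0, 0.0, 0.0, 1.0]]
```

View pics/side0.png

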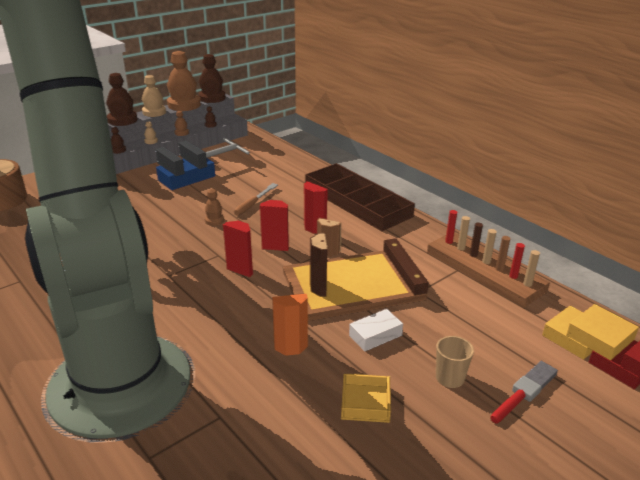

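View pics/top0.png

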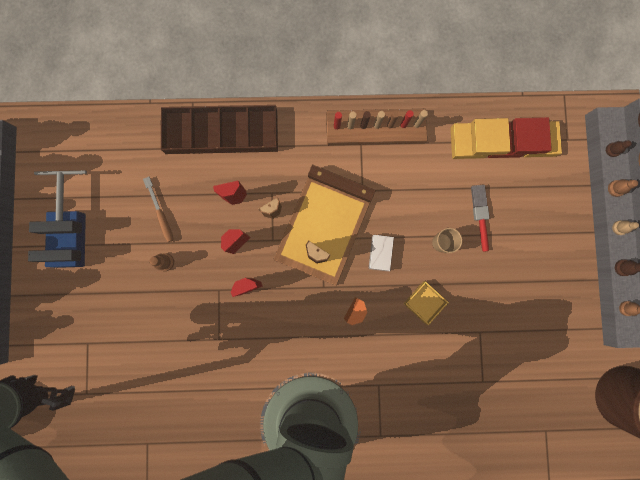

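The side view shows the yellow-pad board at (350,280) with the stop at (405,265). The dark-bark blank stands on it at (318,265). In the top view the pale end of the blank is at (317,252), the stop at (340,183) and the board at about (325,225).

Candidates for the blank are the dark half-log on the board (top 317,252), the lighter half-log on the bench (270,207, which is the offcut), three red ones (230,190; 235,240; 245,287) and an orange one (357,312). Only the first has dark bark, a pale face and stands on the board.

```bash
cat > h.py <<'E'
import cv2,numpy as np
from workcell import bot, grab_frame, calibration
def plane(n,uv,z):
    c=calibration(n); K=np.array(c["camera_matrix"]);T=np.array(c["T"])
    uv=np.atleast_2d(uv).astype(float)
    d=(T[:3,:3]@np.linalg.inv(K)@np.c_[uv,np.ones(len(uv))].T).T
    o=T[:3,3]; return o+d*((z-o[2])/d[:,2])[:,None]
def proj(n,P):
    c=calibration(n); K=np.array(c["camera_matrix"]);T=np.linalg.inv(np.array(c["T"]))
    p=K@(T[:3,:3]@np.atleast_2d(P).T+T[:3,3:]); return (p[:2]/p[2]).T
E
python3 - <<'E'
from h import *
im=cv2.imread("pics/top0.png"); hsv=cv2.cvtColor(im,cv2.COLOR_BGR2HSV)
y,x0=np.s_[150:290],265
c=im[150:290,255:395]; hs=hsv[150:290,255:395]
m=((hs[...,0]>18)&(hs[...,0]<28)&(hs[...,1]>150)&(hs[...,2]>120)).astype(np.uint8)
n,l,s,_=cv2.connectedComponentsWithStats(m); k=1+s[1:,4].argmax(); m=(l==k).astype(np.uint8)
cs,_=cv2.findContours(m,0,2); h=cv2.convexHull(np.vstack(cs))
b=cv2.boxPoints(cv2.minAreaRect(h))+[255,150]
print("pad",b.tolist()); W=plane("top",b,.02); print(W.round(4).tolist())
# pale end
p=((hs[...,1]<140)&(hs[...,2]>130)).astype(np.uint8)
n,l,s,ce=cv2.connectedComponentsWithStats(p)
for i in range(1,n):
    if s[i,4]>40:
        cs,_=cv2.findContours((l==i).astype(np.uint8),0,2)
        print(s[i],(ce[i]+[255,150]).round(1)); 
        a=cv2.approxPolyDP(cs[0],2,True)[:,0]+[255,150]; print(a.tolist(),plane("top",a,.15)[:,:2].round(4).tolist())
big=cv2.resize(c,None,fx=4,fy=4,interpolation=cv2.INTER_CUBIC); cv2.imwrite("pics/crop1.png",big)
E
```

```text
pad [[281.0917167663574, 253.92011260986328], [310.85207748413086, 181.64496612548828], [363.6124267578125, 203.36981964111328], [333.85206604003906, 275.6449661254883]]
[[0.4916, 0.0737, 0.02], [0.705, -0.0188, 0.02], [0.6358, -0.174, 0.02], [0.4241, -0.0794, 0.02]]
[   0    0  114   85 3823] [298.4 175.9]
[[255, 153], [255, 187], [296, 179], [298, 184], [293, 191], [302, 192], [276, 195], [272, 200], [270, 197], [255, 200], [255, 229], [271, 226], [271, 219], [264, 217], [262, 211], [269, 213], [276, 209], [279, 200], [280, 202], [304, 195], [309, 182], [314, 181], [365, 203], [352, 234], [356, 233], [368, 203], [309, 179], [307, 173], [312, 164], [320, 167], [333, 164], [360, 175], [359, 150], [284, 150]] [[0.7579, 0.1292], [0.665, 0.1304], [0.6842, 0.0204], [0.6704, 0.0153], [0.6517, 0.0291], [0.6485, 0.0051], [0.642, 0.0747], [0.6287, 0.0856], [0.6369, 0.0908], [0.6298, 0.1308], [0.552, 0.1318], [0.5589, 0.0894], [0.5777, 0.0891], [0.5835, 0.1076], [0.5997, 0.1126], [0.5939, 0.0941], [0.6042, 0.0753], [0.6283, 0.0669], [0.6228, 0.0643], [0.6402, -0.0001], [0.6752, -0.0143], [0.6
[... 1247 characters left out ...]
, 279], [325, 286], [335, 285], [346, 259], [342, 258], [334, 278], [283, 257], [280, 252], [289, 232], [279, 245]] [[0.4988, 0.1325], [0.4278, 0.1335], [0.4487, 0.0306], [0.4265, -0.0163], [0.3972, 0.0658], [0.3971, -0.0392], [0.4153, -0.0449], [0.3968, -0.0497], [0.3987, -0.076], [0.4663, -0.1071], [0.4692, -0.0966], [0.4171, -0.0739], [0.4758, 0.0591], [0.4892, 0.0667], [0.5418, 0.042], [0.5078, 0.0691]]
[ 52  91  23  20 252] [316.2 251.8]
[[308, 242], [310, 256], [316, 260], [328, 256], [328, 253]] [[0.5139, -0.0078], [0.4767, -0.0122], [0.4657, -0.0278], [0.4754, -0.0598], [0.4834, -0.06]]
[ 34 137 106   3 195] [352.3 288.4]
[[394, 287], [289, 289]] [[0.3894, -0.2312], [0.3915, 0.0449]]
```

View pics/crop1.png

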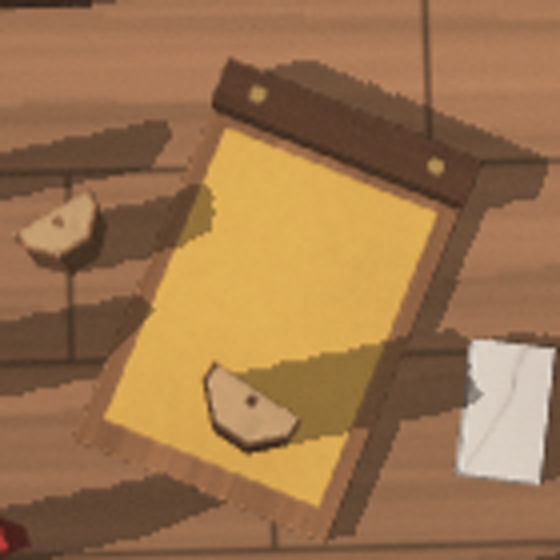

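Run:
```python
from h import *
px=lambda a: np.array(a)/4+[255,150]-0.4
B=plane("top",px([[80,440],[328,540]]),.02)[:,:2]
S=plane("top",px([[232,58],[480,160],[212,105],[462,207]]),.052)[:,:2]
print("near",B.round(4).tolist(),"stop",S.round(4).tolist())
far=S[:2].mean(0); near=B.mean(0); d=far-near; print("len",np.hypot(*d),"yaw",np.arctan2(d[1],d[0]))
for a,b in ((B[0],B[1]),(S[0],S[1]),(S[2],S[3])): e=a-b; print("yaw from cross", np.arctan2(e[1],e[0])-np.pi/2, np.hypot(*e))
yaw=np.mean([np.arctan2((a-b)[1],(a-b)[0])-np.pi/2 for a,b in ((B[0],B[1]),(S[0],S[1]))]+[np.arctan2(d[1],d[0])]+[-.415])
O=(far+near)/2; R=np.array([[np.cos(yaw),-np.sin(yaw)],[np.sin(yaw),np.cos(yaw)]])
print("board",O,yaw)
P=plane("top",px([[213,363],[298,422],[270,453],[251,452],[210,412]]),.15)[:,:2]
print("blank top",P.round(4).tolist(), "in board",((P-O)@R).round(4).tolist())
e=P[0]-P[1]; ang=np.arctan2(e[1],e[0])-np.pi/2; m=(P[0]+P[1])/2
print("edge len",np.hypot(*e),"yaw",ang,"mid",m,"in board",(m-O)@R)
```

```text
near [[0.4754, 0.093], [0.3978, -0.0867]] stop [[0.7498, -0.0253], [0.6701, -0.2037], [0.7152, -0.0099], [0.6359, -0.1893]]
len 0.2975645679822992 yaw -0.40643706594062795
yaw from cross -0.4079482307991391 0.19571757616618302
yaw from cross -0.4199444828137593 0.19535355973342428
yaw from cross -0.41644493764353996 0.19620126871500354
board [ 0.57326714 -0.05564147] -0.4123324448883816
blank top [[0.5183, -0.0075], [0.4778, -0.0627], [0.4578, -0.0437], [0.4587, -0.0312], [0.4858, -0.0048]] in board [[-0.0697, 0.0221], [-0.0847, -0.0448], [-0.1106, -0.0353], [-0.1147, -0.0235], [-0.1005, 0.0116]]
edge len 0.06849861287526117 yaw -0.6331071747777891 mid [ 0.49801968 -0.03511306] in board [-0.07716757 -0.01134733]
```

The crop confirms that the dark-bark half-log on the board is the blank. Its top edge runs from crop (213,363) to (298,422). The blank's yaw is about −0.61 and the board's −0.412. I'll topple it from behind with the tool yaw at about 2.53, pushing along tool −x.

Request:
move_arm(
  jaw=[255,255],
  dp=[
    [0,0,0],
    [0,0,0],
  ],
  rotation=[
    [0,0,0.049],
    [0,0,0.049],
  ],
  squeeze=20,
)

```text
clock: 0.35
position: [0.1858, 0.5965, 0.231]
tool_rot: [-3.141, 0.0, 2.527]
force: [-0.5, 0.1, -0.0]
grip_width: 0.0518
```

```bash
cat >> h.py <<'E'
from scipy.spatial.transform import Rotation as Ro
O=np.array([.5733,-.0556]); YB=-.4123
def rb(p,yaw=YB): c,s=np.cos(yaw),np.sin(yaw); return O+np.array([[c,-s],[s,c]])@p
def go(*pts):
    s=bot.observe(); R=Ro.from_euler('xyz',s['tool_rot']).as_matrix(); p=np.array(s['position'])
    print('t',round(s['clock'],2),'p',p.round(4),'rot',np.round(s['tool_rot'],3),'q',np.round(s['qpos'],2),'F',np.round(s['force'],1),'w',round(s['grip_width'],3))
    for t in pts:
        d=R.T@(np.array(t)-p); print('->',np.round(t,4),'tool mm',(d*1000).round(1),'units',(d/.8).round(4),'rows',round(np.linalg.norm(d)/.05,1)); p=np.array(t)
E
python3 -c "
from h import *
go([.36,.42,.23],[.46,.14,.23],[.425,.015,.23],[.425,.015,.12])
R=Ro.from_euler('xyz',bot.observe()['tool_rot']).as_matrix();print(R.round(3))"
```

```text
t 0.35 p [0.1858 0.5965 0.231 ] rot [-3.141  0.     2.527] q [-1.39  0.52  0.04  1.6  -0.02  1.02 -0.39] F [-0.5  0.1 -0. ] w 0.052
-> [0.36 0.42 0.23] tool mm [-244.1  -43.7    1. ] units [-0.3051 -0.0547  0.0013] rows 5.0
-> [0.46 0.14 0.23] tool mm [-2.432e+02 -1.710e+02  1.000e-01] units [-3.040e-01 -2.138e-01  2.000e-04] rows 5.9
-> [0.425 0.015 0.23 ] tool mm [-4.350e+01 -1.223e+02  1.000e-01] units [-5.440e-02 -1.529e-01  1.000e-04] rows 2.6
-> [0.425 0.015 0.12 ] tool mm [0.0e+00 1.0e-01 1.1e+02] units [0.000e+00 1.000e-04 1.375e-01] rows 2.2
[[-0.817  0.577 -0.   ]
 [ 0.577  0.817 -0.001]
 [-0.    -0.001 -1.   ]]
```

Request:
move_arm(
  jaw=[255,255,255,255,255,255],
  dp=[
    [-0.051,-0.009,0],
    [-0.051,-0.009,0],
    [-0.051,-0.009,0],
    [-0.051,-0.009,0],
    [-0.051,-0.009,0],
    [-0.051,-0.009,0],
  ],
  rotation=[
    [0,0,0],
    [0,0,0],
    [0,0,0],
    [0,0,0],
    [0,0,0],
    [0,0,0],
  ],
)

```text
clock: 1.1
position: [0.3625, 0.42, 0.2311]
tool_rot: [-3.141, 0.0, 2.532]
force: [0.6, 0.2, -0.3]
grip_width: 0.0003
```

Request:
move_arm(
  jaw=[255,255,255,255,255,255,255,255],
  dp=[
    [-0.038,-0.027,0],
    [-0.038,-0.027,0],
    [-0.038,-0.027,0],
    [-0.038,-0.027,0],
    [-0.038,-0.027,0],
    [-0.038,-0.027,0],
    [-0.038,-0.027,0],
    [-0.038,-0.027,0],
  ],
  rotation=[
    [0,0,0],
    [0,0,0],
    [0,0,0],
    [0,0,0],
    [0,0,0],
    [0,0,0],
    [0,0,0],
    [0,0,0],
  ],
)

```text
clock: 2.1
position: [0.4623, 0.139, 0.2312]
tool_rot: [-3.141, -0.0, 2.532]
force: [0.4, -0.2, 0.3]
grip_width: -0.0002
```

```bash
python3 -c "
from h import *
go([.425,.015,.23],[.425,.015,.12])"
```

```text
t 2.1 p [0.4623 0.139  0.2312] rot [-3.141 -0.     2.532] q [-0.56  0.3   0.18  1.97 -0.07  0.88  0.62] F [ 0.4 -0.2  0.3] w -0.0
-> [0.425 0.015 0.23 ] tool mm [ -40.4 -123.1    1.2] units [-0.0505 -0.1538  0.0015] rows 2.6
-> [0.425 0.015 0.12 ] tool mm [ -0.   0. 110.] units [-0.      0.      0.1375] rows 2.2
```

Request:
move_arm(
  jaw=[255,255,255,255,255,255,255,255],
  dp=[
    [-0.0125,-0.0385,0],
    [-0.0125,-0.0385,0],
    [-0.0125,-0.0385,0],
    [-0.0125,-0.0385,0],
    [0,0,0.045],
    [0,0,0.045],
    [0,0,0.045],
    [0,0,0],
  ],
  rotation=[
    [0,0,0],
    [0,0,0],
    [0,0,0],
    [0,0,0],
    [0,0,0],
    [0,0,0],
    [0,0,0],
    [0,0,0],
  ],
)

```text
clock: 3.1
position: [0.4231, 0.016, 0.1219]
tool_rot: [-3.138, -0.003, 2.532]
force: [1.0, -0.6, 0.6]
grip_width: 0.0001
```

Run:
```python
from h import *
go([.469,-.015,.122])
a=grab_frame("side")[180:330,230:430]; b=grab_frame("top")[170:290,240:400]
cv2.imwrite("pics/two1.png",np.vstack([cv2.resize(a,(400,300)),cv2.resize(b,(400,300))]))
```

```text
t 3.1 p [0.4231 0.016  0.1219] rot [-3.138e+00 -3.000e-03  2.532e+00] q [-0.33  0.4   0.19  2.21 -0.14  0.54  0.93] F [ 1.  -0.6  0.6] w 0.0
-> [ 0.469 -0.015  0.122] tool mm [-55.4   0.9  -0.3] units [-0.0692  0.0011 -0.0004] rows 1.1
```

View pics/two1.png

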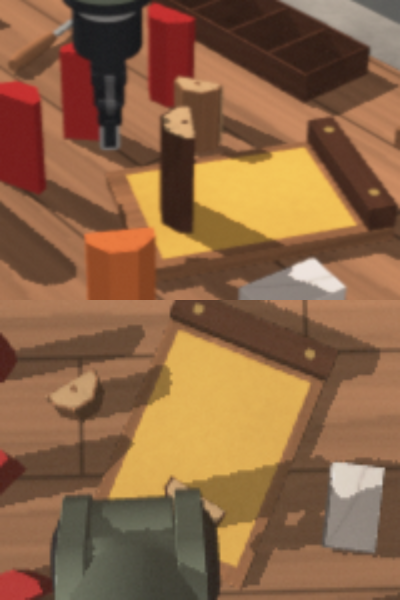

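The side crop shows the closed fingers at (110,130), behind the blank at (178,170) and clear of it. The top crop is mostly hidden by the arm. Next I push gently.

Request:
move_arm(
  jaw=[255,255,255,255,255,255,255,255,255,255],
  dp=[
    [-0.015,0,0],
    [-0.015,0,0],
    [-0.012,0,0],
    [-0.007,0,0],
    [-0.006,0,0],
    [-0.006,0,0],
    [-0.006,0,0],
    [-0.006,0,0],
    [-0.006,0,0],
    [-0.006,0,0],
  ],
  rotation=[
    [0,0,0],
    [0,0,0],
    [0,0,0],
    [0,0,0],
    [0,0,0],
    [0,0,0],
    [0,0,0],
    [0,0,0],
    [0,0,0],
    [0,0,0],
  ],
)

```text
clock: 4.45
position: [0.4804, -0.0228, 0.1233]
tool_rot: [-3.142, -0.0, 2.532]
force: [-0.9, -0.6, -0.2]
grip_width: -0.0001
```

Run:
```python
from h import *
go()
a=grab_frame("side")[180:330,230:430]
cv2.imwrite("pics/s2.png",cv2.resize(a,(400,300)))
```

```text
t 4.45 p [ 0.4804 -0.0228  0.1233] rot [-3.142 -0.     2.532] q [-0.22  0.47  0.19  2.08 -0.15  0.61  1.03] F [-0.9 -0.6 -0.2] w -0.0
```

View pics/s2.png

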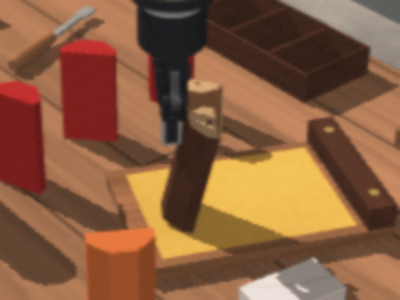

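The blank is leaning towards the stop, with its foot still at crop (180,220), so it is tipping and not sliding. I'll keep pushing.

Request:
move_arm(
  jaw=[255,255,255,255,255,255,255,255,255],
  dp=[
    [-0.006,0,0],
    [-0.006,0,0],
    [-0.006,0,0],
    [0,0,0],
    [0,0,0],
    [0,0,0],
    [0,0,0],
    [0,0,0],
    [0,0,0],
  ],
  rotation=[
    [0,0,0],
    [0,0,0],
    [0,0,0],
    [0,0,0],
    [0,0,0],
    [0,0,0],
    [0,0,0],
    [0,0,0],
    [0,0,0],
  ],
)

```text
clock: 5.62
position: [0.4919, -0.0308, 0.1233]
tool_rot: [-3.142, -0.0, 2.532]
force: [0.3, 0.3, 0.1]
grip_width: -0.0002
```

Run:
```python
from h import *
go()
a=grab_frame("side")[180:330,230:430]; b=grab_frame("top")[150:290,255:395]
cv2.imwrite("pics/two3.png",np.hstack([cv2.resize(a,(400,300)),cv2.resize(b,(300,300))]))
```

```text
t 5.62 p [ 0.4919 -0.0308  0.1233] rot [-3.142 -0.     2.532] q [-0.2   0.48  0.19  2.05 -0.15  0.62  1.05] F [0.3 0.3 0.1] w -0.0
```

View pics/two3.png

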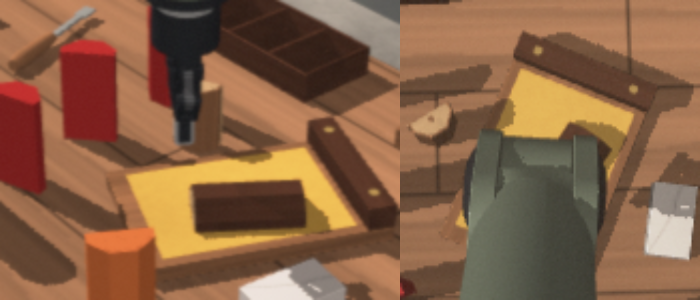

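The blank has fallen flat with the bark up. In the side crop it spans (192–306, 180–232), with its near lower corners at about (195,232) and (306,229). I'll compute where it lies, and where the tail is for the push.

Run:
```python
from h import *
im=cv2.imread("pics/two3.png")
W=plane("side",np.array([[195,232],[306,229]])/2+[230,180],.02)[:,:2]
d=W[1]-W[0]; yaw=np.arctan2(d[1],d[0]); n=np.array([-np.sin(yaw),np.cos(yaw)])
print("corners",W.round(4),"len",np.hypot(*d),"yaw",yaw,"rel",yaw-YB)
t=W[0]+.035*n; e=W[1]+.035*n
Rb=lambda p:(np.array([[np.cos(YB),np.sin(YB)],[-np.sin(YB),np.cos(YB)]])@(p-O)).round(4)
print("tail",t,Rb(t),"end",e,Rb(e))
# check with side projection of predicted pose
m=np.array([.498,-.0351]);u=np.array([np.cos(-.61),np.sin(-.61)]);v=np.array([-u[1],u[0]])
for q in (m-.035*v,m-.035*v+.13*u): print("pred",((proj("side",[*q,.02])-[230,180])*2).round(0))
```

```text
corners [[ 0.4869 -0.0646]
 [ 0.5908 -0.1421]] len 0.12962568332168653 yaw -0.6406311015429712 rel -0.2283311015429712
tail [ 0.50782436 -0.03652372] [-0.0676 -0.0088] end [ 0.61174769 -0.11400119] [ 0.0586 -0.0381]
pred [[189. 235.]]
pred [[300. 230.]]
```

Request:
move_arm(
  jaw=[165,165,165],
  dp=[
    [0.02,0,0],
    [0.02,0,0],
    [0,0,0],
  ],
  rotation=[
    [0,0,-0.0315],
    [0,0,-0.0315],
    [0,0,0],
  ],
)

```text
clock: 6.1
position: [0.4644, -0.0136, 0.1234]
tool_rot: [3.141, -0.0, 2.73]
force: [0.3, 0.4, -0.6]
grip_width: 0.0305
```

Run:
```python
from h import *
go([*rb([-.112,-.015]),.123],[*rb([-.112,-.015]),.03])
```

```text
t 6.1 p [ 0.4644 -0.0136  0.1234] rot [ 3.141 -0.     2.73 ] q [-0.2   0.44  0.14  2.11 -0.11  0.59  1.17] F [ 0.3  0.4 -0.6] w 0.031
-> [ 0.4647 -0.0245  0.123 ] tool mm [-4.6 -9.8  0.4] units [-0.0057 -0.0123  0.0005] rows 0.2
-> [ 0.4647 -0.0245  0.03  ] tool mm [-0. -0. 93.] units [-0.     -0.      0.1162] rows 1.9
```

Request:
move_arm(
  jaw=[165,165,165,165,165],
  dp=[
    [0,-0.012,0],
    [0,0,0.04],
    [0,0,0.04],
    [0,0,0.036],
    [0,0,0],
  ],
  rotation=[
    [0,0,0],
    [0,0,0],
    [0,0,0],
    [0,0,0],
    [0,0,0],
  ],
)

```text
clock: 6.72
position: [0.4602, -0.0237, 0.0292]
tool_rot: [-3.14, -0.003, 2.728]
force: [-0.4, 0.3, 0.1]
grip_width: 0.0301
```

Run:
```python
from h import *
go([*rb([-.026,-.015]),.03])
a=grab_frame("side")[180:330,230:430]
cv2.imwrite("pics/s4.png",cv2.resize(a,(600,450)))
```

```text
t 6.72 p [ 0.4602 -0.0237  0.0292] rot [-3.140e+00 -3.000e-03  2.728e+00] q [-0.14  0.63  0.09  2.16 -0.14  0.36  1.22] F [-0.4  0.3  0.1] w 0.03
-> [ 0.5435 -0.0589  0.03  ] tool mm [-90.5   1.2  -1. ] units [-0.1131  0.0015 -0.0013] rows 1.8
```

View pics/s4.png

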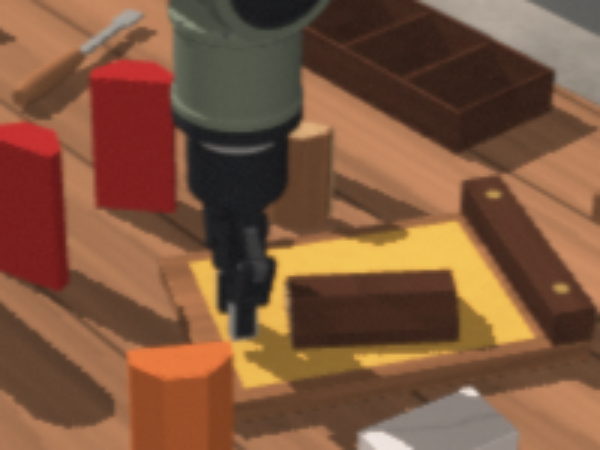

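The fingers are at (242,325), just behind the blank's tail at (290,310), and clear of it. I'll push slowly along the board.

Request:
move_arm(
  jaw=[165,165,165,165,165,165,165,165,165,165],
  dp=[
    [-0.01,0,0],
    [-0.01,0,0],
    [-0.006,0,0],
    [-0.006,0,0],
    [-0.006,0,0],
    [-0.006,0,0],
    [-0.006,0,0],
    [-0.006,0,0],
    [-0.006,0,0],
    [-0.006,0,0],
  ],
  rotation=[
    [0,0,0],
    [0,0,0],
    [0,0,0],
    [0,0,0],
    [0,0,0],
    [0,0,0],
    [0,0,0],
    [0,0,0],
    [0,0,0],
    [0,0,0],
  ],
)

```text
clock: 8.02
position: [0.5112, -0.0446, 0.0305]
tool_rot: [-3.142, -0.0, 2.73]
force: [-1.4, 0.8, 1.1]
grip_width: 0.0301
```

Request:
move_arm(
  jaw=[165,165,165,165,165],
  dp=[
    [-0.005,0,0],
    [-0.005,0,0],
    [-0.005,0,0],
    [-0.005,0,0],
    [0,0,0],
  ],
  rotation=[
    [0,0,0],
    [0,0,0],
    [0,0,0],
    [0,0,0],
    [0,0,0],
  ],
)

```text
clock: 8.65
position: [0.526, -0.051, 0.0305]
tool_rot: [3.141, 0.001, 2.73]
force: [0.2, 0.5, 0.8]
grip_width: 0.0304
```

Run:
```python
from h import *
go([*rb([-.026,-.015]),.03])
a=grab_frame("side")[180:330,230:430];b=grab_frame("top")[150:250,280:380]
cv2.imwrite("pics/s5.png",np.hstack([cv2.resize(a,(400,300)),cv2.resize(b,(400,400))[:300]]))
```

```text
t 8.65 p [ 0.526  -0.051   0.0305] rot [3.141e+00 1.000e-03 2.730e+00] q [-0.08  0.68  0.09  1.99 -0.13  0.47  1.26] F [0.2 0.5 0.8] w 0.03
-> [ 0.5435 -0.0589  0.03  ] tool mm [-19.1  -0.2   0.5] units [-0.0239 -0.0003  0.0007] rows 0.4
```

View pics/s5.png

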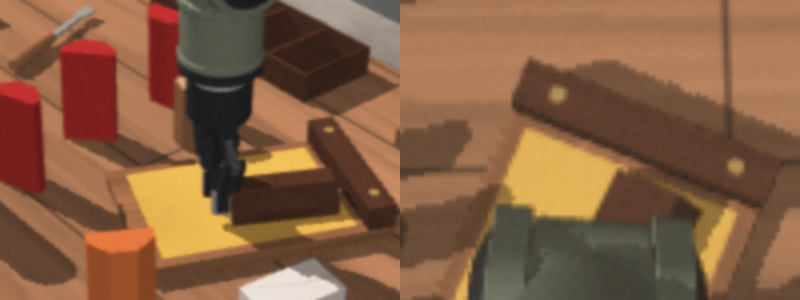

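The blank now looks square to the stop, with a gap of roughly 15 mm left (top crop: its end edge at (620–695, 170–210), parallel to the stop). From here I push in small steps and watch the force.

Request:
move_arm(
  jaw=[165,165,165,165,165],
  dp=[
    [-0.005,0,0],
    [-0.005,0,0],
    [-0.004,0,0],
    [-0.002,0,0],
    [-0.002,0,0],
  ],
  rotation=[
    [0,0,0],
    [0,0,0],
    [0,0,0],
    [0,0,0],
    [0,0,0],
  ],
)

```text
clock: 9.38
position: [0.5388, -0.0566, 0.0305]
tool_rot: [-3.142, -0.0, 2.73]
force: [-2.2, 0.1, -0.3]
grip_width: 0.0303
```

Request:
move_arm(
  jaw=[165,165],
  dp=[
    [-0.002,0,0],
    [-0.002,0,0],
  ],
  rotation=[
    [0,0,0],
    [0,0,0],
  ],
)

```text
clock: 9.62
position: [0.5406, -0.0576, 0.0303]
tool_rot: [-3.141, -0.002, 2.73]
force: [-11.7, 5.9, 10.8]
grip_width: 0.0297
```

Request:
move_arm(
  jaw=[165,165],
  dp=[
    [-0.001,0,0],
    [-0.001,0,0],
  ],
  rotation=[
    [0,0,0],
    [0,0,0],
  ],
)

```text
clock: 9.88
position: [0.5407, -0.0577, 0.0302]
tool_rot: [-3.141, -0.005, 2.73]
force: [-17.9, 7.4, 14.5]
grip_width: 0.0302
```

The force rose to about 19 N and the tool stopped advancing, so the blank is seated against the stop. I'll back off now.

Request:
move_arm(
  jaw=[165,165,165,165,165,165,165,165],
  dp=[
    [0.003,0,0],
    [0.004,0,0],
    [0.015,0,0],
    [0.03,0,0],
    [0,0,-0.05],
    [0,0,-0.05],
    [0,0,-0.06],
    [0,0,-0.06],
  ],
  rotation=[
    [0,0,0],
    [0,0,0],
    [0,0,0],
    [0,0,0],
    [0,0,0],
    [0,0,0],
    [0,0,0],
    [0,0,0],
  ],
)

```text
clock: 10.88
position: [0.5043, -0.0416, 0.208]
tool_rot: [3.141, 0.0, 2.73]
force: [1.4, -0.2, -0.5]
grip_width: 0.0303
```

Request:
move_arm(
  jaw=[165,165,165,165,165,165,165],
  dp=[
    [0,0.06,0],
    [0,0.06,0],
    [0,0.06,0],
    [0,0.06,0],
    [0,0.06,0],
    [0,0.06,0],
    [0,0,0],
  ],
  rotation=[
    [0,0,0],
    [0,0,0],
    [0,0,0],
    [0,0,0],
    [0,0,0],
    [0,0,0],
    [0,0,0],
  ],
)

```text
clock: 11.75
position: [0.6197, 0.2262, 0.2055]
tool_rot: [3.141, -0.001, 2.734]
force: [-0.2, -0.6, -0.1]
grip_width: 0.0302
```

Run:
```python
from h import *
go()
A=grab_frame("side");B=grab_frame("top"); cv2.imwrite("pics/sF.png",A); cv2.imwrite("pics/tF.png",B)
cv2.imwrite("pics/f6.png",np.hstack([cv2.resize(A[180:330,230:430],(400,300)),cv2.resize(B[150:250,280:380],(400,400))[:300]]))
d=cv2.absdiff(B,cv2.imread("pics/top0.png")).max(2)>45
n,l,s,c=cv2.connectedComponentsWithStats(d.astype(np.uint8))
print([(s[i].tolist()) for i in range(1,n) if s[i,4]>25])
```

```text
t 11.75 p [0.6197 0.2262 0.2055] rot [ 3.141e+00 -1.000e-03  2.734e+00] q [-0.52  0.61  0.12  1.53 -0.08  1.01  0.79] F [-0.2 -0.6 -0.1] w 0.03
[[161, 129, 32, 25, 528], [148, 143, 12, 5, 28], [130, 146, 105, 157, 7239], [363, 146, 141, 43, 3449], [305, 182, 54, 82, 2330], [489, 189, 72, 45, 1873], [392, 191, 13, 4, 28], [414, 190, 75, 40, 932], [363, 232, 9, 6, 40], [501, 234, 97, 46, 3261], [356, 239, 20, 16, 211], [499, 282, 82, 15, 754], [159, 290, 23, 3, 39], [187, 291, 31, 17, 357], [272, 290, 220, 49, 5853], [539, 300, 33, 30, 545], [116, 318, 171, 162, 9388], [227, 323, 7, 5, 27], [224, 322, 39, 17, 432], [496, 330, 74, 50, 1403], [440, 336, 33, 23, 215], [271, 338, 21, 5, 57], [374, 360, 58, 19, 247], [0, 375, 75, 52, 1577], [115, 387, 75, 59, 1266], [152, 390, 48, 3, 80], [442, 407, 39, 24, 355], [0, 435, 69, 45, 2140], [335, 459, 22, 21, 213]]
```

View pics/f6.png

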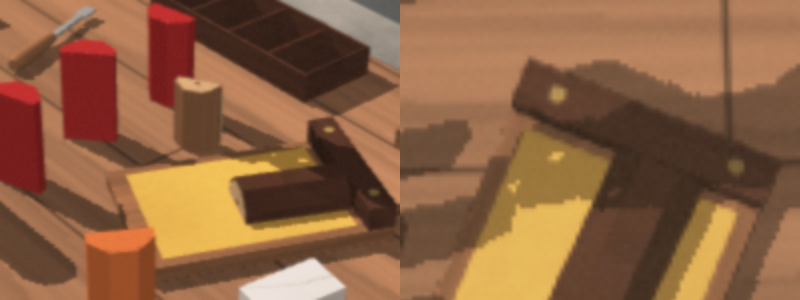

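Run:
```python
from h import *
B=cv2.imread("pics/tF.png"); hsv=cv2.cvtColor(B,cv2.COLOR_BGR2HSV)
# blank bark facet + sides: dark pixels within the board region, behind the stop
poly=proj("top",np.array([[*rb(p),.02] for p in ([-.14,.06],[.10,.06],[.10,-.09],[-.14,-.09])])).astype(np.int32)
m=np.zeros(B.shape[:2],np.uint8); cv2.fillPoly(m,[poly],1)
k=((hsv[...,2]<95)&(m>0)&(hsv[...,0]<17)).astype(np.uint8)
n,l,s,c=cv2.connectedComponentsWithStats(k); i=1+s[1:,4].argmax(); cs,_=cv2.findContours((l==i).astype(np.uint8),0,2)
P=plane("top",cs[0][:,0],.04)[:,:2]; R=np.array([[np.cos(YB),-np.sin(YB)],[np.sin(YB),np.cos(YB)]])
Q=(P-O)@R; print("area",s[i],"board x",Q[:,0].min().round(4),"y",Q[:,1].min().round(4),Q[:,1].max().round(4))
E=[]
for x in np.arange(0,.09,.015):
    w=Q[abs(Q[:,0]-x)<.008]; E.append((x,w[:,1].min(),w[:,1].max()))
E=np.array(E); print(E.round(4).tolist(), "slopes",np.polyfit(E[:,0],E[:,1],1)[0],np.polyfit(E[:,0],E[:,2],1)[0])
print("side tail corner in board",((plane("side",[[352.5,291]],.02)[:,:2]-O)@R).round(4))
print("stop inner edge px (board .115, z .052)",proj("top",[[*rb([.115,y]),.052] for y in(.09,-.09)]).round(1).tolist())
```

```text
area [328 192  26  45 514] board x -0.0178 y -0.0518 0.0171
[[0.0, -0.0479, -0.0252], [0.015, -0.0484, -0.0278], [0.03, -0.0493, -0.0152], [0.045, -0.0504, -0.0016], [0.06, -0.0503, 0.0165], [0.075, -0.0513, 0.0171]] slopes -0.04584436438831007 0.6822282708002626
side tail corner in board [[-0.0134 -0.0403]]
stop inner edge px (board .115, z .052) [[310.8, 175.9], [368.2, 199.1]]
```

```bash
python3 -c "
from workcell import workorder,bot
print(workorder.job_done()); print(bot.observe()['clock'])"
```

```text
the job is handed in; nothing more can be done
None
the job is handed in; nothing more can be done
```

The job is handed in, at about 12 s on the robot's clock. I saw no verdict.

**What I did:** I tipped the blank over from behind with the closed fingertips, and it fell flat on its sawn face with the bark up. I then pushed its tail along the board with both fingertips until the wrist force rose to about 19 N and the tool stopped advancing. After that I backed off and moved clear.

**Last checks:**
- **Against the stop:** the final pictures show the blank flat on the board with its end at the stop. The tail measures at board x of about −13 to −18 mm, depending on the method. That puts the end at about 112 to 117 mm, against the stop's inner face at 115 mm.
- **Squareness:** about 0.05 rad off square, measured from one clean edge. The fit to the other edge was spoiled by shadow, so I ignored it.
- **Midline:** the blank's midline is about 15 mm from the board's midline.
- **Force:** at the end the wrist read about zero, so the arm was touching nothing.
- **Bystanders:** the final crops show the offcut upright in its place. My picture comparison of the whole bench was swamped by the arm and its shadows, so the other bystanders are not confirmed by measurement. The arm passed over or well clear of them.

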